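# Latch the instrument case

## Task

Latch the instrument case: tip the wire loop of its draw latch forward so that it drops behind the hooked keeper on the lid, then push the lever over and down until it snaps flat and the lid is drawn tight. Leave the things lying beside the case where they are.

Things in the scene. Friction and masses are not known exactly. Their poses are not given: they have to be found in the camera images.
- case: Black hard case with aluminium edges, 300 mm along y, 160 along x, 140 tall, fixed on a 3 mm bench mat, standing on its hinge side so that the steel draw latch is on its top. Origin: centre of the underside, z up. The lid is the half at -x (nearer the robot), the shell the half at +x; seam at x = -12 mm. The latch sits at y = 0 and moves in the x-z plane: lever on the shell, keeper on the lid.
- lever_pivot (a point): Axis of the lever's hinge (along the case's y), 14 mm above the case's top, at x = +10 mm in the case; axes as the case's. The fixed cheeks beside it are 34 mm wide and end 6 mm above it. Shut, the lever's upper face is 5 to 6 mm above this point.
- lever (a joint): Lever angle, rad: 0 = shut, flat along the case's +x; 1.57 = upright; 2.1 = open stop, leaning 30 degrees towards the lid. Friction of 0.04 N m holds it where it is left. With the loop hooked it takes a few newtons at its end; below about 0.35 it is past dead centre and snaps shut. It starts at 1.8 to 2.1, open enough for the loop to clear the hook.
- lever_end (a point): Middle of the lever's free end, 71 mm from its pivot, on the face that is uppermost when shut (and turned to the lid when open). The lever is a flat steel tongue 22 mm wide (26 at its end) and 5 to 6 mm thick.
- loop_pin (a point): Middle of the cross pin on the lever about which the loop turns, 24 mm from the lever's pivot; it moves with the lever. Lever upright: 23 mm above and 8 mm to the +x side of the pivot; shut: 23 mm to the +x side and 8 mm below.
- loop (a joint): Angle of the loop on the lever, rad: 0 = as when latched; 4.0 = stop, loop thrown back. Slope of the loop above the level (from its pin towards -x) = loop - lever + 0.11 rad. It starts thrown back on its stop, leaning 115 to 135 degrees that way (up and towards +x). It swings easily: tipped past upright (1.57 of slope) towards the lid it falls on by its own weight (40 g) onto the keeper.
- bar (a point): Middle of the loop's cross bar. The loop is a stiff wire bail: the bar is 74 mm long along y and 5.6 mm thick; two arms, 34 mm to either side of the middle, join it to the pin 73 mm away. As it swings the bar passes clear over the lever's end, which stands between the arms. If it needs pressing down, press 20 to 35 mm off the middle, beside the hook.
- keeper (a point): Seat of the bar in the keeper on the lid (bar centre when hooked); axes about as the case's. On its +x side a hook plate 14 mm wide, 4 thick, leans 30 degrees to -x; its tip is 9 mm above and up to 5 mm to -x of this point. A ledge 26 mm wide, its top 3 mm below this point, runs about 30 mm to -x. The bar is set down on the ledge on the -x side of the hook; the lever then draws it under the hook.
- lid (a joint): Angle by which the lid stands ajar, rad, about its hinge at the bottom of the seam. About 0.037 (5 mm at the top) at the start, pushed open by the sprung seal (about 10 N at the keeper, 20 N when tight); about 0.014 when latched; 0 = seal squeezed solid.
- meter: Yellow hand multimeter, 130 x 75 x 32 mm, lying loose beside the case at its +y end; leave alone. Origin: centre of the underside.
- breadboard: White solderless breadboard, 165 x 55 x 9.5 mm, loose, beside the case at its -y end; leave alone. Origin: centre of the underside.
- tray: Grey plastic parts tray, 80 x 60 x 22 mm, loose, beside the case at its -y end; leave alone. Origin: centre of the underside.

How it is judged:
On the way:
1. the loop's bar is down behind the keeper's hook while the lever is still open (value of joint lever above 1 rad and x of bar in the frame of keeper between -0.032 and 0.003 m and z of bar in the frame of keeper below 0.005 m), for 0.1 s.
At the end, for the whole second after the job is handed in: The lever lies flat (within 0.1 rad of its shut stop) and still, the loop's bar is seated in the keeper (within 6 mm), and the lid is drawn tight (less than 0.022 rad ajar) (value of joint lever below 0.1 rad and value of joint lid below 0.022 rad and distance between bar and keeper below 0.006 m and velocity of joint lever below 0.05 rad/s); the robot touches nothing.
It fails at once if a thing beside the case is shifted by more than 30 mm (distance of any of meter, breadboard, tray from where it was at the start of the episode above 0.03 m).
It also fails if it takes over 38 s, if anything falls off the work surface, if the arm or the gripper's body presses on something with over 40 N, if the wrist force passes 120 N, or if a joint passes its speed limit or range.

## Robot

A 7-joint arm with a two-finger parallel gripper is mounted at the origin on the work surface. World frame = base frame: x ahead of the robot, y to its left, z up, the work surface at z = 0. Lengths are in m, angles in rad, forces in N, time in s.
With the tool pointing down it reaches from about 0.425 to 0.925 m from the base axis. Payload 6.8 kg.
Tool frame: the origin (TCP) lies on the front face of the gripper's body, between the roots of the fingers; the fingertips stand 73 mm ahead of it and the grasp point (between the pads) lies 54 mm ahead of it (env.nose_length is the distance from the TCP to the fingertips, in m); z points along the fingers, y is the line along which they close (so a half turn about z gives the same grasp; the last joint's range is limited). The gripper opens to 85 mm and grips with 20 to 120 N. Pads are 22 mm wide; open, the fingers measure 114 mm over their backs; the gripper's body (76 mm by 85 mm) begins 54 mm behind the grasp point. The pads swing forward as they close: fully open they stand 13 mm farther back than shut.
Start: joints at [-1.294, 0.477, 0.022, 1.555, -0.011, 1.109, -0.083], TCP at [0.253, 0.626, 0.304] pointing down, gripper open.
Joint ranges: [-2.96, 2.96], [-0.34, 2.1], [-1.41, 1.46], [0.24, 2.44], [-1.37, 4.51], [0.17, 1.92], [-2.96, 2.96]. Speed limits (rad/s): [2.39, 2.39, 3.14, 3.14, 3.14, 3.14, 3.14].

## Interface

Orientations are given as a unit quaternion [w, x, y, z].
In Python, from cell import env, kin, camera, calibration, job gives the robot as it stands. The module is installed in compiled form; this text tells all that it offers. Calls block until the motion is done:
- env.reach(position, orientation): joint-space move of the TCP to a pose.
- env.movel(position, velocity=0.15, rot=None, stop_force=None): straight line of the TCP; rot=None keeps the orientation; velocity is the mean speed in m/s. With stop_force (N) it stops when the force on the tool has changed by that much, and returns True; else False.
- env.goto_joints(angles): joint-space move.
- env.grip(opening, f_grip=None): finger opening in m; f_grip is the grip in N (None keeps the last); returns when the fingers have stopped.
- env.dwell(seconds).
- kin.inverse_kinematics(position, orientation): joint angles nearest the present ones, or None.
- env.get_state(): the state.
- camera(name): name is "scene" or "top" or "wrist"; returns (picture, depth): 384x512x3 uint8, blue, green, red; 384x512 float32, m along the optical axis (not along the pixel's ray), 0 where there is no reading.
- calibration(name): a dict with "fx", "fy", "cx", "cy" (pixels), "rvec" (rotation vector, rad) and "tvec" (3), from world to camera coordinates, as OpenCV has them. Camera axes: x right, y down, z forward; pixel columns grow to the right and rows downward; lengths in m; the calibration is good to about 2 mm. A picture is of the moment at which its call begins: read the wrist's pose just before it. calibration takes no time and is no camera call; for the wrist camera it gives the pose at the moment of the call.
A pose or a line that the arm cannot do raises env.PlanningError and nothing moves.
- job.job_done(): hands the job in; it is judged then, once.
The state is a dict: "time": time; "qpos": joint angles; "joint_velocities": joint speeds; "joint_torque": joint torques, N m; "tcp_pos": TCP position; "orientation": TCP orientation; "force": force on the tool from outside, world axes, zero at the start; "torque": the same for the moment, N m; "opening": finger opening in m; "gripper_force": force on a finger pad.
Only numpy, scipy, OpenCV 4.12 (cv2) and the standard library are available. Lean on these libraries where they do the work, as an engineer would, in place of code of your own. Each camera call takes 0.05 s, during which the arm holds its last target. There are 200 camera calls.

## Working session

There is one attempt and no reset: what is moved stays moved. The work goes in short steps, each a Python script; the robot and the scene stay as the last script left them, time stands still between calls to the robot, and variables do not carry over. Pictures are saved under pics/ and viewed, at most 10 in all, crops included, and the job is handed in when it is done.

```bash
mkdir -p pics; cat > h.py <<'E'
import numpy as np, cv2
from cell import env,kin,camera,calibration,job
def cal(n):
    c=calibration(n); R=cv2.Rodrigues(np.array(c['rvec'],float))[0]; return c,R,np.array(c['tvec'],float).ravel()
def cloud(n):
    cc=cal(n); p,d=camera(n); return p,d,unproj(cc,d)
def unproj(cc,d):
    c,R,t=cc; v,u=np.mgrid[:d.shape[0],:d.shape[1]]
    P=np.stack([(u-c['cx'])/c['fx']*d,(v-c['cy'])/c['fy']*d,d],-1)
    W=(P-t)@R; W[d<=0]=np.nan; return W
E
python3 - <<'E'
from h import *
print(env.get_state()['time'])
for n in('scene','top'):
    p,d,W=cloud(n); np.savez(n,p=p,d=d,W=W); cv2.imwrite(f'pics/{n}0.png',p)
    c,R,t=cal(n); print(n,c,'campos',-R.T@t,(d>0).mean())
E
```

```text
0.0
scene {'fx': 461.7389542203153, 'fy': 461.7389542203153, 'cx': 251.8356761273475, 'cy': 198.0461550944653, 'rvec': array([ 1.38675409,  2.23611835, -0.85322381]), 'tvec': array([ 0.21303181, -0.32563228,  1.64089433])} campos [1.28904081 0.40521925 1.00902145] 0.9960886637369791
top {'fx': 377.88005545436545, 'fy': 377.88005545436545, 'cx': 248.451808234771, 'cy': 192.19065380279037, 'rvec': array([ 2.19091971, -2.16618229,  0.11058505]), 'tvec': array([0.046186  , 0.58297273, 1.17145366])} campos [0.47206045 0.06325745 1.21961119] 0.9958597819010416
```

View pics/scene0.png

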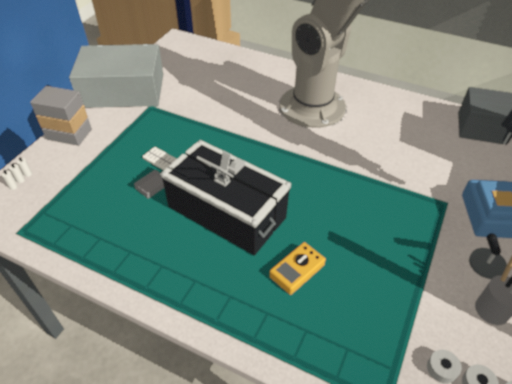

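View pics/top0.png

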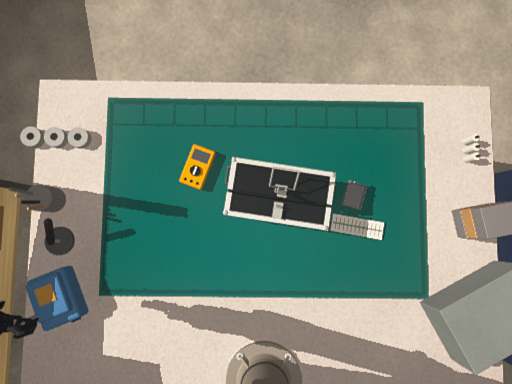

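The top view shows the case at about (280,193), with the lever and loop at (283,185), the meter at (197,167), the tray at (354,193) and the breadboard at (357,227). Next I fit the case frame and the latch points.

```bash
python3 - <<'E'
from h import *
D=np.load('top.npz'); W=D['W']; 
m=(abs(W[...,2]-.143)<.009)&(W[...,0]>.3)&(W[...,0]<.75)&(abs(W[...,1])<.3)
P=W[m]; r=cv2.minAreaRect(P[:,:2].astype(np.float32)); print(r,np.median(P[:,2]),m.sum())
b=cv2.boxPoints(r); i=max(range(4),key=lambda k:np.linalg.norm(b[k]-b[(k+1)%4])); e=b[(i+1)%4]-b[i]; e*=np.sign(e[1]); yaw=np.arctan2(-e[0],e[1]); print('yaw',yaw,b)
c0=np.array(r[0]); Rz=np.array([[np.cos(yaw),-np.sin(yaw)],[np.sin(yaw),np.cos(yaw)]])
for n in('top','scene'):
    W=np.load(n+'.npz')['W']; L=W.copy(); L[...,:2]=(W[...,:2]-c0)@Rz
    m=(W[...,2]>.155)&(abs(L[...,0])<.15)&(abs(L[...,1])<.07)&(W[...,2]<.29)
    v,u=np.nonzero(m); print(n); 
    for k in np.argsort(-L[m][:,2])[::max(1,m.sum()//60)]: print(u[k],v[k],np.round(L[m][k]*1000).astype(int))
p=np.load('top.npz')['p'];cv2.imwrite('pics/crops.png',np.hstack([cv2.resize(p[150:225,245:320],(400,400)),cv2.resize(np.load('scene.npz')['p'][140:200,195:255],(400,400))]))
E
```

```text
((0.5698041319847107, -0.03471541404724121), (0.30449798703193665, 0.16965749859809875), 82.02415466308594) 0.1445957383159716 5536
yaw -0.13920479 [[ 0.46467057 -0.1737212 ]
 [ 0.6326869  -0.19726211]
 [ 0.6749377   0.10429037]
 [ 0.50692135  0.12783128]]
top
288 169 [ 55  -5 249]
275 168 [ 53  29 247]
273 168 [ 52  34 247]
282 168 [ 56  11 246]
297 171 [ 54 -29 246]
275 167 [ 56  29 245]
300 171 [ 55 -37 245]
295 171 [ 53 -24 245]
280 169 [ 53  15 244]
299 172 [ 52 -35 243]
292 170 [ 55 -16 243]
273 169 [ 50  33 242]
298 173 [ 50 -33 241]
299 173 [ 50 -36 240]
272 171 [ 45  35 238]
272 172 [ 44  34 231]
272 173 [ 42  34 227]
271 173 [ 41  36 226]
286 196 [-13 -12 225]
278 196 [-16   9 224]
286 197 [-16 -13 223]
271 175 [ 37  35 222]
284 197 [-16  -8 221]
296 179 [ 37 -33 219]
271 177 [ 32  34 218]
283 194 [ -8  -4 216]
271 178 [ 30  33 213]
270 178 [ 30  36 211]
279 193 [ -6   6 209]
295 184 [ 24 -33 207]
296 184 [ 25 -36 204]
294 185 [ 22 -32 200]
279 192 [ -3   6 198]
294 186 [ 20 -33 196]
283 192 [  0  -5 194]
272 186 [ 12  27 192]
279 191 [  1   6 190]
278 187 [ 12  10 188]
282
[... 1392 characters left out ...]
 175 [ 20  36 193]
230 174 [ 16  33 192]
221 164 [ -2  -9 189]
225 167 [  0   5 188]
222 165 [ -3  -7 186]
226 169 [  2  10 185]
216 169 [ 15 -12 184]
231 177 [ 17  36 183]
223 168 [  2   0 183]
210 166 [ 14 -33 182]
218 170 [ 13  -8 180]
215 169 [ 14 -17 180]
212 167 [ 12 -28 179]
223 174 [ 15   9 177]
225 175 [ 10  11 171]
222 173 [  7  -1 169]
223 177 [ 16   9 167]
232 162 [-42  -5 166]
235 165 [-39   7 165]
219 173 [  8 -10 164]
224 180 [ 20  15 163]
231 163 [-41  -7 163]
226 178 [ 10  14 162]
232 165 [-37  -2 161]
233 166 [-37   2 160]
226 181 [ 17  19 160]
220 174 [  5  -9 159]
218 176 [ 13 -10 158]
218 177 [ 15  -8 157]
227 179 [  8  15 157]
234 169 [-33   8 156]
238 162 [-61   1 155]
```

View pics/crops.png

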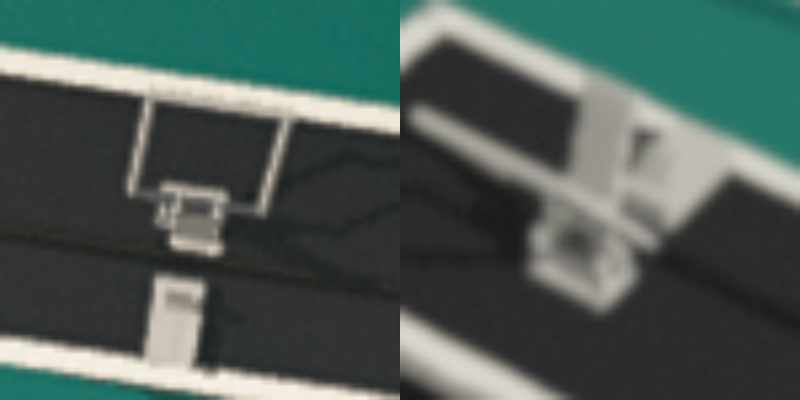

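The crops confirm it. The loop is thrown back, with its bar at case (55,0,245) mm. The lever end is at (-14,0,224), leaning towards the lid, and the hook tip is at about (-41,0,165). I'll push the bar forward from its +x side.

```bash
cat >> h.py <<'E'
from scipy.spatial.transform import Rotation as Ro
C0=np.array([.5698,-.0347]); YAW=-.1392
Rz=np.array([[np.cos(YAW),-np.sin(YAW)],[np.sin(YAW),np.cos(YAW)]])
def tcp(x,z,y=0):  # fingertip centre, mm in case frame (z: world) -> TCP, tool down
    q=C0+Rz@np.array([x,y])/1000; return np.array([q[0],q[1],z/1000+env.nose_length])
def quat(flip=False):
    x=np.array([*Rz[:,0],0])*(-1 if flip else 1); z=np.array([0,0,-1.]); 
    return np.roll(Ro.from_matrix(np.stack([x,np.cross(z,x),z],1)).as_quat(),1)
def latch(name):
    p,d,W=cloud(name); L=W.copy(); L[...,:2]=(W[...,:2]-C0)@Rz
    return p,L
E
python3 - <<'E'
from h import *
s=env.get_state(); print(s['orientation'],quat(),quat(True))
print([kin.inverse_kinematics(tcp(95,300),quat(f)) for f in(0,1)])
env.grip(0.0)
q0=s['tcp_pos']; env.movel([q0[0],q0[1],.42],velocity=.2)
f=abs(np.dot(s['orientation'],quat(True)))>abs(np.dot(s['orientation'],quat())); print('flip',f)
env.reach(tcp(95,330),quat(f))
env.movel(tcp(95,237),velocity=.15)
print(env.movel(tcp(10,237),velocity=.06,stop_force=15))
s=env.get_state(); print(s['time'],s['force'],s['tcp_pos'],tcp(10,237))
env.dwell(.3)
p,L=latch('scene'); cv2.imwrite('pics/s1.png',cv2.resize(p[110:210,165:285],(720,600)))
E
```

```text
[-1.14204128e-04  1.91211224e-01  9.81548566e-01 -8.16395563e-04] [-0.          0.9975789  -0.06954382  0.        ] [0.         0.06954382 0.9975789  0.        ]
[array([-0.63027278,  0.55267282,  0.93731242,  1.54025923, -0.45711404,
        1.28218212, -1.34233694]), array([-0.39250338,  0.44627661,  0.53424716,  1.52470578, -0.23492767,
        1.23501209,  1.60803368])]
flip True
False
6.7083 [ 0.61507918 -0.22822001  0.79220996] [ 0.57994465 -0.03612375  0.30957121] [ 0.57970327 -0.03608751  0.3096    ]
```

View pics/s1.png

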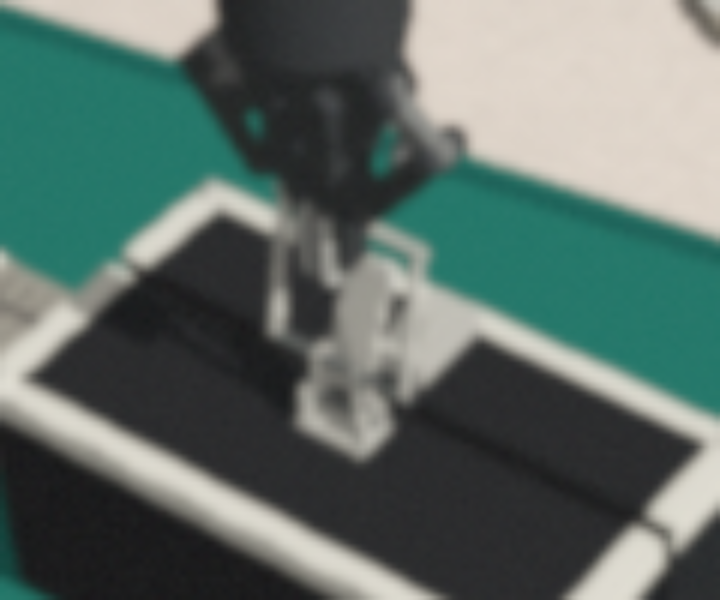

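The loop now stands close to upright with the bar at crop (410,245), and the lever is still open. I'll measure before going on.

```bash
python3 - <<'E'
from h import *
p,L=latch('scene')
v,u=np.mgrid[:384,:512]
m=(L[...,2]>.19)&(L[...,2]<.27)&(abs(L[...,0])<.09)&(abs(L[...,1])<.045)
for lo,hi in((-45,-25),(-12,12),(25,45)):
    k=m&(L[...,1]>lo/1e3)&(L[...,1]<hi/1e3); Q=L[k]*1000; o=np.argsort(-Q[:,2])
    print(lo,hi,[tuple(map(int,a)) for a in Q[o][::max(1,len(o)//14)]])
E
```

```text
-45 -25 [(2, -32, 254), (0, -31, 247), (0, -31, 244), (3, -32, 239), (4, -32, 233), (3, -30, 230), (2, -34, 227), (1, -32, 224), (1, -32, 220), (5, -35, 219), (5, -33, 213), (7, -32, 208), (8, -35, 203), (8, -35, 200), (10, -34, 195)]
-12 12 [(24, -2, 269), (18, 8, 264), (22, 4, 259), (20, 5, 255), (17, -11, 250), (22, 0, 247), (22, 6, 240), (-14, -1, 221), (-12, 9, 218), (-8, 0, 213), (-8, 6, 209), (-9, 5, 204), (-4, 11, 201), (-3, 9, 198), (0, -1, 194), (-3, 2, 190)]
25 45 [(2, 28, 259), (0, 26, 252), (-5, 25, 252), (-1, 34, 250), (0, 31, 245), (1, 36, 240), (1, 35, 233), (8, 38, 230), (0, 35, 225), (6, 35, 220), (8, 34, 214), (6, 35, 206), (7, 32, 201), (8, 36, 198), (13, 33, 193)]
```

```bash
python3 - <<'E'
from h import *
print(env.movel(tcp(-20,237),velocity=.06,stop_force=15)); env.dwell(.3)
env.movel(tcp(-20,290),velocity=.15)
for n in('scene','top'):
    p,L=latch(n)
    m=(L[...,2]>.148)&(L[...,2]<.27)&(abs(L[...,0])<.09)&(abs(L[...,1])<.045)
    for lo,hi in((-45,-27),(-12,12),(27,45)):
        k=m&(L[...,1]>lo/1e3)&(L[...,1]<hi/1e3); Q=L[k]*1000; o=np.argsort(Q[:,0])
        print(n,lo,hi,[tuple(map(int,a)) for a in Q[o][::max(1,len(o)//16)]])
    if n=='scene': cv2.imwrite('pics/s2.png',cv2.resize(p[110:210,165:285],(720,600)))
print(env.get_state()['time'])
E
```

```text
False
scene -45 -27 [(-26, -32, 167), (-26, -32, 171), (-22, -32, 171), (-20, -31, 169), (-20, -34, 171), (-18, -35, 172), (-16, -31, 172), (-13, -31, 174), (-13, -32, 170), (-13, -34, 173), (-10, -32, 173), (-10, -35, 175), (-6, -32, 176), (-3, -33, 178), (-2, -35, 177), (-2, -29, 177), (0, -31, 177), (0, -33, 178), (3, -31, 177), (4, -33, 180), (6, -35, 181), (7, -31, 180), (9, -33, 181), (10, -32, 179), (10, -35, 177), (11, -38, 180), (12, -27, 183), (13, -30, 179), (14, -35, 180), (15, -31, 187)]
scene -12 12 [(-75, -2, 148), (-62, 3, 155), (-51, 7, 154), (-40, 0, 159), (-35, -3, 158), (-29, -8, 153), (-13, -9, 221), (-10, -1, 214), (-8, 3, 204), (-5, -10, 202), (-1, -6, 183), (0, 11, 188), (3, -8, 183), (9, -9, 162), (11, 7, 184), (14, -3, 184), (17, 5, 148)]
scene 27 45 [(-59, 34, 156), (-55, 33, 158), (-51, 36, 159), (-47, 32, 160), (-40, 37, 162), (-36, 37, 165), (-32, 34, 163), (-25, 33, 164), (-20, 33, 172), (-16, 33, 172), (-11, 33, 173), (-3, 36, 177), (2, 34, 182), (5, 29, 148), (9, 33, 183), (12, 32, 177), (13, 36, 180), (16, 29, 182)]
top -45 -27 []
top -12 12 []
top 27 45 [(-59, 28, 158), (-56, 28, 161), (-51, 34, 158), (-48, 32, 164), (-43, 36, 162), (-40, 31, 163), (-35, 34, 169), (-32, 32, 167), (-27, 29, 148), (-24, 33, 172), (-20, 31, 171), (-16, 35, 173), (27, 31, 149), (41, 33, 148), (49, 34, 148), (63, 39, 148), (75, 41, 148), (81, 36, 148)]
8.6583
```

View pics/s2.png

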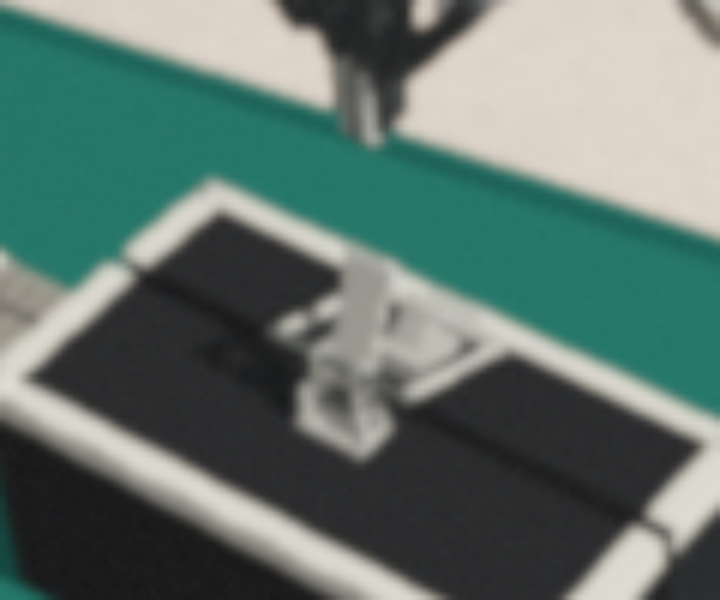

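The loop is down with its bar on the ledge at x≈-59, z≈156, behind the hook (tip at x≈-41). The lever end is still at (-13,0,222). Next I push the lever to about 1.15 rad and check the hook before closing it.

```bash
cat >> h.py <<'E'
PV=np.array([11.5,157.])
def corner(th,r=58,off=6): # finger's +x lower corner on lever's face -> tip centre x,z
    c,s=np.cos(th),np.sin(th); p=PV+[r*c-off*s,r*s+off*c]; return p[0]-11,p[1]
E
python3 - <<'E'
from h import *
env.movel(tcp(-45,290),velocity=.2); env.movel(tcp(-45,213),velocity=.15)
print(env.movel(tcp(-6,215),velocity=.08,stop_force=25))
for th in(1.5,1.3,1.15):
    x,z=corner(th); print(th,x,z,env.movel(tcp(x,z),velocity=.08,stop_force=25),np.round(env.get_state()['force'],1))
for n in('scene',):
    p,L=latch(n)
    m=(L[...,2]>.148)&(L[...,2]<.27)&(abs(L[...,0])<.09)&(abs(L[...,1])<.045)
    for lo,hi in((-45,-27),(27,45)):
        k=m&(L[...,1]>lo/1e3)&(L[...,1]<hi/1e3); Q=L[k]*1000; o=np.argsort(Q[:,0])
        print(n,lo,hi,[tuple(map(int,a)) for a in Q[o][::max(1,len(o)//12)]])
    cv2.imwrite('pics/s3.png',cv2.resize(p[110:210,165:285],(720,600)))
print(env.get_state()['time'])
E
```

```text
False
1.5 -1.3822122228975573 215.27913243304138 False [0.3 0.5 0.4]
1.3 10.233582947722908 214.4913677259447 False [ 0.1 -0.6  0.6]
1.15 18.715687929718 212.39123318041516 False [-1.6  0.2 -0.4]
scene -45 -27 [(-43, -29, 155), (-42, -31, 155), (6, -36, 170), (8, -35, 168), (10, -33, 168), (17, -30, 175), (19, -36, 173), (23, -32, 176), (25, -30, 174), (29, -28, 171), (29, -30, 174), (30, -32, 180), (30, -36, 175), (31, -32, 174), (31, -30, 261), (31, -33, 263), (32, -27, 257), (32, -29, 259)]
scene 27 45 [(-42, 36, 155), (-37, 27, 162), (-30, 35, 161), (-24, 36, 164), (-17, 32, 163), (-6, 36, 168), (0, 35, 169), (8, 35, 169), (15, 34, 171), (25, 35, 176), (27, 34, 174), (31, 32, 264), (32, 30, 261), (35, 30, 182)]
11.0917
```

View pics/s3.png

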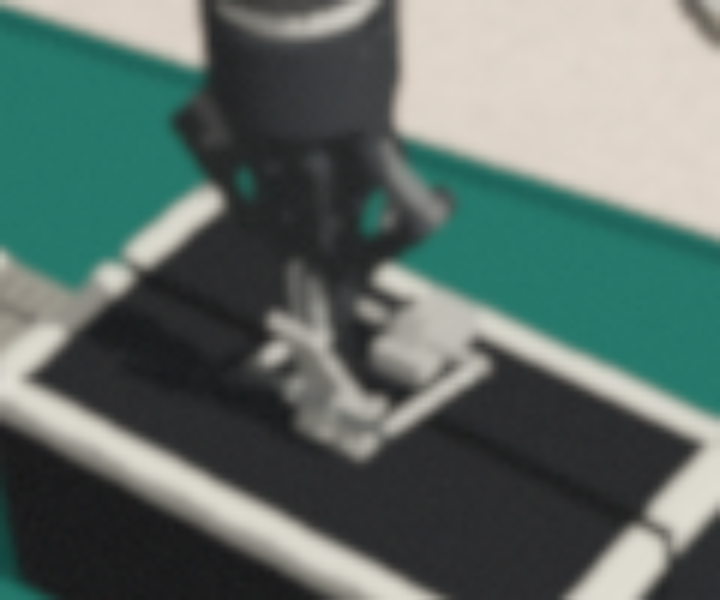

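The bar has slid up to the hook at x≈-42, z≈155, so it is hooked. I'll continue the push to shut.

```bash
python3 - <<'E'
from h import *
for th in(.95,.75,.55,.4,.25,.1,0):
    x,z=corner(th); r=env.movel(tcp(x,z),velocity=.08,stop_force=35); print(th,r,np.round(env.get_state()['force'],1))
    if r: break
x,z=corner(0); 
if not r: print(env.movel(tcp(x,z-5),velocity=.03,stop_force=20),np.round(env.get_state()['force'],1))
env.dwell(.2)
t=env.get_state()['tcp_pos']; print('tip z',t[2]-env.nose_length)
env.movel([t[0],t[1],.33],velocity=.15); env.reach(tcp(-80,330,120),env.get_state()['orientation']); env.dwell(.3)
for n in('scene','top'):
    p,L=latch(n)
    m=(L[...,2]>.148)&(L[...,2]<.25)&(abs(L[...,0])<.1)&(abs(L[...,1])<.045)
    for lo,hi in((-45,-27),(-12,12),(27,45)):
        k=m&(L[...,1]>lo/1e3)&(L[...,1]<hi/1e3); Q=L[k]*1000; o=np.argsort(Q[:,0])
        print(n,lo,hi,[tuple(map(int,a)) for a in Q[o][::max(1,len(o)//14)]])
    if n=='scene': cv2.imwrite('pics/s4.png',cv2.resize(p[110:210,165:285],(720,600)))
print(env.get_state()['time'],env.get_state()['force'])
E
```

```text
0.95 False [-2.4 -0.4 -0.7]
0.75 False [-2.4 -0.5 -0.6]
0.55 False [-1.1 -0.  -0.9]
0.4 False [-1.5 -0.2  0.2]
0.25 False [ 0.3 -0.4 -0.6]
0.1 False [-0.3  0.2 -0.2]
0 False [-0.2 -0.   0.4]
True [-3.   1.5 10.2]
tip z 0.1619774241666737
scene -45 -27 [(-41, -30, 157), (-36, -30, 161), (-33, -35, 156), (-26, -33, 152), (-21, -35, 155), (-16, -35, 156), (-10, -34, 154), (-4, -32, 156), (0, -32, 153), (7, -33, 154), (11, -33, 154), (18, -32, 153), (23, -31, 150), (28, -33, 153), (36, -31, 150), (39, -31, 153)]
scene -12 12 [(-69, 11, 149), (-60, -8, 153), (-47, 10, 152), (-36, 0, 162), (-30, -3, 158), (-22, 5, 151), (20, -9, 164), (29, 6, 163), (35, 4, 159), (43, 7, 161), (52, 5, 160), (60, 4, 163), (68, 4, 163), (77, 2, 161)]
scene 27 45 [(-38, 35, 155), (-37, 33, 159), (-32, 37, 157), (-27, 34, 155), (-22, 35, 154), (-16, 35, 155), (-9, 37, 155), (-7, 32, 154), (1, 35, 151), (5, 35, 155), (11, 36, 154), (15, 33, 152), (19, 36, 154), (27, 36, 149), (31, 35, 149), (36, 36, 150)]
top -45 -27 [(-77, -35, 148), (-37, -37, 157), (-32, -29, 148), (-27, -33, 156), (-21, -34, 157), (-15, -36, 158), (-6, -35, 158), (-1, -32, 154), (5, -37, 153), (13, -33, 154), (19, -35, 155), (25, -34, 154), (32, -27, 152), (36, -33, 153), (70, -43, 151), (81, -38, 148)]
top -12 12 [(-74, 2, 148), (-60, 2, 156), (-53, 6, 156), (-44, 4, 155), (-36, 8, 156), (-26, 3, 154), (6, 11, 149), (16, 7, 151), (24, -2, 162), (33, -3, 163), (42, -7, 165), (51, -6, 162), (61, 3, 164), (71, -1, 159), (79, -2, 165)]
top 27 45 [(-69, 43, 148), (-40, 36, 158), (-37, 31, 161), (-31, 32, 158), (-23, 36, 163), (-17, 31, 161), (-9, 35, 158), (-3, 36, 155), (3, 31, 156), (8, 32, 157), (14, 33, 159), (20, 33, 155), (25, 31, 158), (32, 35, 150), (35, 27, 153), (70, 32, 148), (78, 39, 150)]
15.4083 [1.06875915 0.12134457 0.01745212]
```

View pics/s4.png

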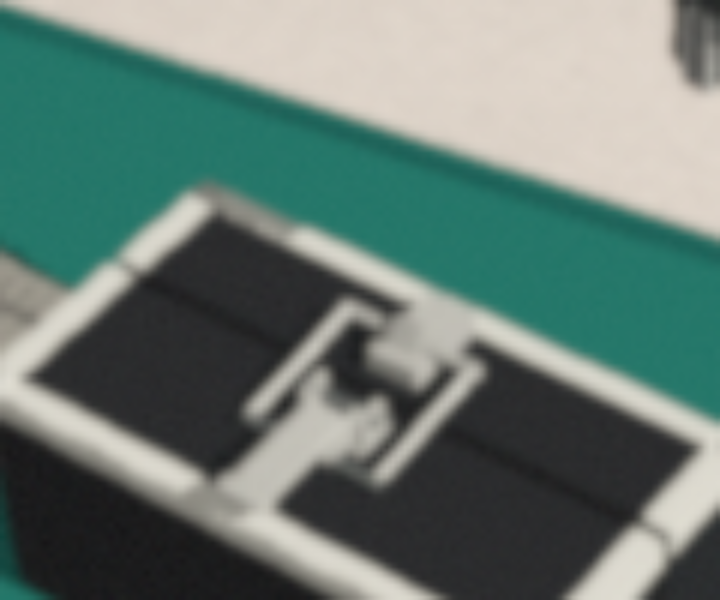

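The lever lies flat, level at z≈163 mm along its length. The bar is under the hook at x≈-38, and the seam is narrower with the gripper well clear. I'm handing the job in.

```bash
python3 -c "
from h import *
print(job.job_done())"
```

```text
the job is handed in; nothing more can be done
None
```

The case is latched and the job is handed in at about 15 s of the 38 s allowed: in the last images the loop's bar sits under the keeper's hook, the lever lies flat and the lid's seam is drawn in, and the things beside the case were not touched; the judge's result was not shown.

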